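# Third hand: press a grip strip against a clamped chopping board

### The arm

A 6-joint arm with a two-finger parallel gripper is mounted at the origin on a cart in front of the work surface, level with it; the furniture and walls round the work are solid. World frame = base frame: x ahead of the robot, y to its left, z up, the work surface at z = 0. Lengths are in mm, angles in rad, forces in N, time in s.
With the tool pointing down it reaches from about 350 to 975 mm from the base axis. Payload 7.1 kg.
Tool frame: the origin (TCP) lies between the finger pads, 19 mm behind the fingertips; this is the grasp point; z points along the fingers, y is the line along which they close (so a half turn about z gives the same grasp; the last joint's range is limited). The gripper opens to 88 mm and grips with 3 to 60 N. Pads are 20 mm wide; open, the fingers measure 115 mm over their backs; the gripper's body (75 mm by 178 mm) begins 61 mm behind the grasp point.
Start: joints at [-1.139, 0.423, 1.63, -0, 1.089, -0.019], TCP at [272.318, -562.537, 241.375] pointing down, gripper open.
Joint ranges: [-3, 3], [-0.9, 2.11], [0.09, 2.58], [-1.31, 4.45], [0.11, 2.69], [-2.54, 2.54]. Speed limits (rad/s): [2.39, 2.39, 3.01, 3.14, 3.14, 3.14].

### API

Orientations are given as a rotation vector (axis times angle).
In Python, from workcell import status, optics, ctrl gives the robot as it stands. The module is installed in compiled form; this text tells all that it offers.
- The arm moves only by the shell command python3 -m inch 'ROWS'. ROWS is JSON, a list that holds one entry, the list of rows, each a list of 7 numbers: the shift along the tool's x, y, z in mm, then the turn, a rotation vector about the tool's x, y, z in rad, then the opening in per cent of the stroke, from 0 (shut) to 100 (fully open). A call has 1 to 20 rows; each row is the pose to reach, as a shift and turn from the pose commanded when the call began, along the tool's axes at that moment; what a row does not reach only later rows make up. A row lasts 1/10 s, in which the tool goes at most 50 mm and 8.59 degrees, less where a joint would pass 70% of its speed; a pose out of reach is approached as far as the arm can. A call with a gripper value outside its range is refused whole. The fingers move at their own pace and stop on an object; the grip force is fixed at half the most. Time passes only in rows, so rows that repeat a pose let the fingers close. It gives the time, the measured TCP pose, the force, the opening and the grip force at its end, in the units of the state.
- status.get_obs(): the state, without advancing time (a new reading comes with each control period).
- optics.get_image(name): name is "scene" or "top" or "wrist"; returns a dict with "frame" (480x640x3 uint8, red, green, blue), "fx", "fy", "cx", "cy" (pixels), "k1" (the pictures are not rectified: a ray, as slopes to the right and down, at radius r is drawn at 1 + k1 r^2 times it, then the intrinsics apply), "rvec" (rotation vector, rad) and "tvec" (3), from world to camera coordinates, as OpenCV has them; the wrist camera has in their place "hand_eye" (4x4, takes a point from camera to tool coordinates, whose origin is the TCP and whose axes are the flange's). Camera axes: x right, y down, z forward; pixel columns grow to the right and rows downward; lengths in mm; the calibration is good to about 2 mm. A picture is of the moment at which its call begins: read the wrist's pose just before it. There is no depth.
- ctrl.close_job(): hands the job in; it is judged then, once.
The state is a dict: "t": time; "qpos": joint angles; "qvel": joint speeds; "joint_torque": joint torques, N m; "ee_pos": TCP position; "orientation": TCP orientation; "ft_force": force on the tool from outside, world axes, zero at the start; "moment": the same for the moment, N m; "width": finger opening in mm; "grasp_force": force on a finger pad.
Only numpy, scipy, OpenCV 4.12 (cv2) and the standard library are available. Lean on these libraries where they do the work, as an engineer would, in place of code of your own. Each camera call takes 0.05 s, during which the arm holds its last target. There are 200 camera calls.

### The job

I want to screw the wooden grip strip onto the near long edge of the chopping board. First turn the jig's clamp knob clockwise (seen from above) until it clicks past its detent; then take the strip by its upright rib, press its flat rib-less side against the middle of the board's near edge, level and flush with the board, until the sprung carriage is pushed about halfway in (never hard against its stop), and finish while still gripping and pressing it steadily there. Leave the other things on the worktop where they are.

Things in the scene. Friction and masses are not known exactly. Their poses are not given: they have to be found in the camera images.
- grip_strip: loose pale wooden strip on the worktop in front of the jig, 160 mm long (y), 40 deep (x), about 0.18 kg: a flange 22 mm thick, and along its -x side an upright rib 16 mm thick (x -20 to -4 mm), up to 48 mm above the underside. Origin: centre of the flange's underside; x towards the flat side to be pressed (within 0.6 rad of the jig's direction at the start), z up
- strip_face (a point): centre of the strip's flat +x side, 20 mm ahead of its origin and 11 mm above its underside; axes as the strip
- strip_rib (a point): middle of the strip's rib, 46 mm above the underside (2 mm under the rib's top); axes as the strip. With the TCP here and the fingers closing along x, from above, the fingertips clear the flange by 5 mm. A grip of 40 N or more keeps it from slipping
- board_edge (a point): middle of the near long edge of the wooden chopping board (186 x 310 x 22 mm), at half its thickness, 37 mm above the worktop. x level, away from the robot, along the carriage's travel; y along the edge to the left; z up. The board moves with the sprung carriage. Nothing carries the strip there (jig's base is 10 mm thick, carriage is set back): it is held in the air
- carriage (a joint): how far the sprung aluminium carriage with the board is pushed in, m: 0 at rest, 0.032 hard against its stop. It pushes back with 4 N as it leaves 0, rising by 500 N per m: 12 N at halfway (0.016). Five ticks 8 mm apart on the plywood base, at the left beside the board, show it, the longest being halfway
- clamp_knob (a joint): turn of the black clamp knob, rad, clockwise seen from above; starts at 0, must come to its end of travel, 1.34. The detent resists with about 0.13 N m at first, tips over at about 0.75 and then draws the knob on to 1.34, where it stays
- clamp_knob_grip (a point): on the black knob's upright axis, 7 mm under the top of its bar: put the TCP here. x runs along the bar (42 mm long, 14 thick) and turns with it; at 0 the bar is square to the board's near edge. 23 mm below lies the knob's 44 mm disc. The knob stands on the clamp block at the board's right-hand end; nothing beside it is higher
- mug: bystander, leave alone: white mug with a handle; origin in the middle of its underside
- salt_shaker: bystander, leave alone: salt shaker; origin in the middle of its underside
- tea_box: bystander, leave alone: dark carton; origin in the middle of its underside
- matchbox: bystander, leave alone: matchbox; origin in the middle of its underside
- lemon: bystander, leave alone: lemon; origin in the middle of its underside

How it is judged:
By the outcome, as a careful person would: the job done as asked, in the order asked, and still so for the second after the job is handed in, while the arm keeps its last pose, push and grip.
It also fails if it takes over 58 s, if anything falls off the work surface, if the arm or the gripper's body presses on something with over 40 N, if the wrist force passes 120 N, or if a joint passes its speed limit or range.

## Working session

There is one attempt and no reset: what is moved stays moved. The work goes in short steps, Python scripts to look and compute and a shell command to move; the robot and the scene stay as the last step left them, time stands still between calls to the robot, and variables do not carry over. Pictures are saved under pics/ and viewed, at most 10 in all, crops included, and the job is handed in when it is done.

```bash
mkdir -p pics
cat > h.py <<'E'
import numpy as np, cv2
from scipy.spatial.transform import Rotation as R
from workcell import status, optics, ctrl
def grab(name, fn=None):
    o=status.get_obs(); im=optics.get_image(name)
    if name=="wrist":
        T=np.eye(4);T[:3,:3]=R.from_rotvec(o["orientation"]).as_matrix();T[:3,3]=o["ee_pos"]
        T=T@np.array(im["hand_eye"])
        im["Rcw"]=T[:3,:3];im["c"]=T[:3,3]
    else:
        Rm=R.from_rotvec(np.array(im["rvec"]).ravel()).as_matrix()
        im["Rcw"]=Rm.T;im["c"]=-Rm.T@np.array(im["tvec"]).ravel()
    if fn: cv2.imwrite(fn,im["frame"][:,:,::-1])
    return im
def ray(im,u,v):
    xd=(u-im["cx"])/im["fx"];yd=(v-im["cy"])/im["fy"];s=1.
    for _ in range(30):
        s=1/(1+im["k1"]*(xd*xd+yd*yd)*s*s)
    return im["Rcw"]@np.array([xd*s,yd*s,1.])
def onz(im,u,v,z):
    d=ray(im,u,v);return im["c"]+d*(z-im["c"][2])/d[2]
def proj(im,p):
    q=im["Rcw"].T@(np.array(p)-im["c"]);x,y=q[:2]/q[2];s=1+im["k1"]*(x*x+y*y)
    return im["fx"]*x*s+im["cx"],im["fy"]*y*s+im["cy"]
E
python3 - <<'E'
from h import *
for n in("scene","top"):
    im=grab(n,f"pics/{n}0.png");print(n,im["c"].round(),im["fx"],im["k1"],im["Rcw"][:,2].round(2))
print(status.get_obs())
E
```

```text
scene [-303.  402. 1225.] 500.726202360296 0.0031865804730268838 [ 0.57 -0.31 -0.76]
top [ 415.  -58. 1288.] 473.9243441846631 -0.08166477960979007 [ 0.13  0.02 -0.99]
{'t': 0.1, 'qpos': array([-1.13896670e+00,  4.23755187e-01,  1.63058332e+00, -1.56370435e-05,
        1.08859811e+00, -1.89856938e-02]), 'qvel': array([ 0.00053485, -0.00041894, -0.00315284,  0.00108649, -0.00099365,
        0.00023763]), 'joint_torque': array([ 2.06064451e-04, -5.45611989e+01, -2.74320477e+01,  6.44551311e-02,
        1.88499084e-02, -3.72277100e-05]), 'ee_pos': array([ 272.14645914, -562.12475348,  240.69706713]), 'orientation': array([-3.06083806e+00, -7.01875408e-01,  4.53788366e-04]), 'ft_force': array([ 0.23533734, -0.18867966, -0.4266374 ]), 'moment': array([-0.00899293, -0.02143769, -0.03851926]), 'grasp_force': 0.0, 'width': 87.91269403439594}
```

View pics/top0.png

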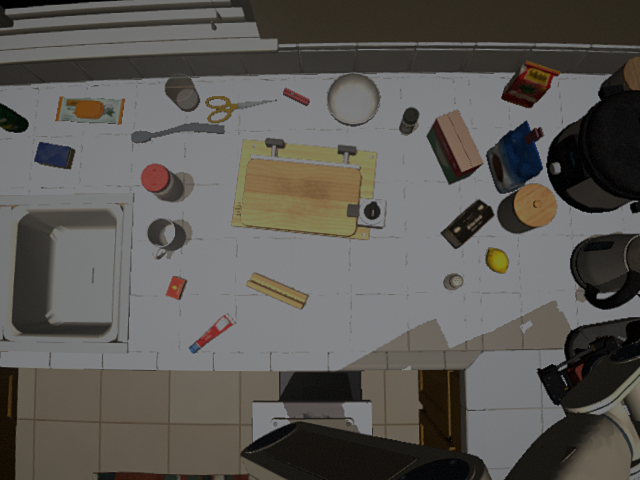

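View pics/scene0.png

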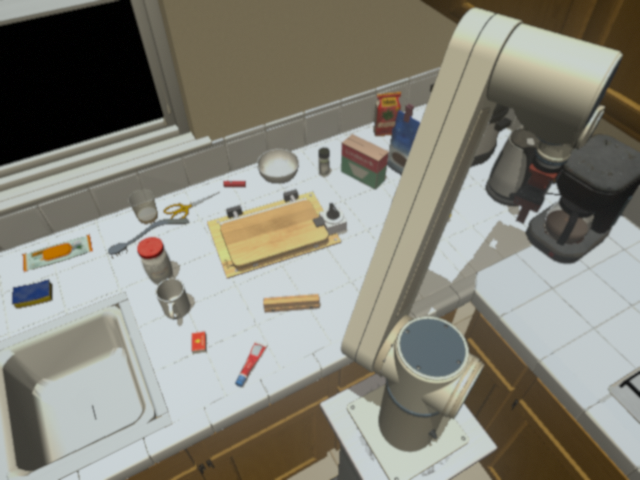

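The top view shows the strip at (248,277)–(305,303), the board at about (243..361,158..236), and the knob at (374,211). The scene view shows the strip at (292,303) and the knob at (334,212).

```bash
python3 - <<'E'
from h import *
t=grab("top");s=grab("scene")
print("knob rough",onz(t,373,210,80))
for z in(50,70,90,110): print(z,onz(t,373,210,z).round(),np.round(proj(s,onz(t,373,210,z))))
for n,p in dict(stripA=(250,279),stripB=(306,301)).items(): print(n,onz(t,*p,40).round(1))
for p in((250,158),(361,165),(356,236),(243,228)): print("board",onz(t,*p,48).round(1))
E
python3 - <<'E'
import cv2
a=cv2.imread('pics/top0.png')[130:320,225:415]
cv2.imwrite('pics/c1.png',cv2.resize(cv2.convertScaleAbs(a,alpha=1.3),None,fx=3.1,fy=3.1,interpolation=cv2.INTER_CUBIC))
E
```

```text
knob rough [ 649.09892909 -164.20230779   80.        ]
50 [ 655. -167.   50.] [332. 216.]
70 [ 651. -165.   70.] [333. 213.]
90 [ 647. -163.   90.] [333. 210.]
110 [ 643. -162.  110.] [333. 206.]
stripA [475.5 160.6  40. ]
stripB [416.7  12.5  40. ]
board [803.4 163.4  48. ]
board [ 779.1 -137.6   48. ]
board [ 586.  -120.6   48. ]
board [610.8 179.4  48. ]
```

View pics/c1.png

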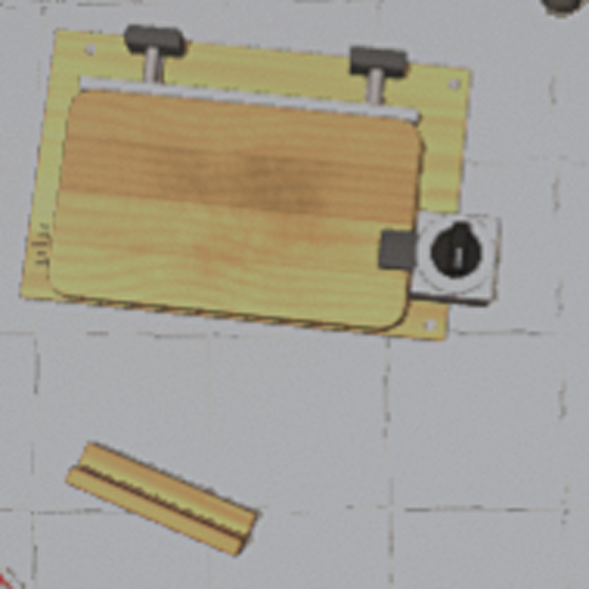

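Crop: the rib is on the strip's near-left side and the flat side faces the board. The knob bar is roughly square to the near edge, and the ticks are at the board's left end.

```bash
cat >> h.py <<'E'
def pose():
    o=status.get_obs();return np.array(o["ee_pos"]),R.from_rotvec(o["orientation"]),o
def togo(p,yaw):
    """tool shift and turn to bring TCP to p, tool down, closing axis y at world yaw (mod pi, nearest)"""
    c,r,o=pose()
    out=[]
    for k in(0,np.pi):
        y=np.array([np.cos(yaw+k),np.sin(yaw+k),0]);z=np.array([0,0,-1.])
        g=R.from_matrix(np.array([np.cross(y,z),y,z]).T)
        out.append((r.inv()*g).as_rotvec())
    return r.inv().apply(np.array(p)-c).round(1),[a.round(3) for a in out]
E
python3 - <<'E'
from h import *
c,r,o=pose();print(r.as_matrix().round(3))
im=grab("wrist");print(np.array(im["hand_eye"]).round(3),im["fx"],im["k1"])
print(togo([600,-165,250],np.pi/2-.082))
E
```

```text
[[ 0.9    0.436 -0.   ]
 [ 0.436 -0.9    0.001]
 [ 0.    -0.001 -1.   ]]
[[ 0.00000e+00 -9.70000e-01 -2.44000e-01  6.54090e+01]
 [ 1.00000e+00 -0.00000e+00  2.00000e-03  3.81000e-01]
 [-2.00000e-03 -2.44000e-01  9.70000e-01 -1.42126e+02]
 [ 0.00000e+00  0.00000e+00  0.00000e+00  1.00000e+00]] 378.66170959225263 -0.06691331411492196
(array([ 468.1, -214.9,   -8.8]), [array([-0.000e+00, -1.000e-03, -2.609e+00]), array([-0.001,  0.   ,  0.533])])
```

```bash
python3 -m inch '[[[0,0,-40,0,0,0,100],[40,-20,-40,0,0,-0.15,100],[80,-40,-40,0,0,-0.3,100],[120,-60,-40,0,0,-0.45,100],[160,-80,-40,0,0,-0.6,100],[200,-100,-40,0,0,-0.75,100],[240,-120,-40,0,0,-0.9,100],[280,-135,-40,0,0,-1.05,100],[320,-150,-40,0,0,-1.2,100],[350,-165,-40,0,0,-1.35,100],[380,-180,-40,0,0,-1.5,100],[410,-190,-40,0,0,-1.65,100],[440,-200,-40,0,0,-1.8,100],[468,-215,-40,0,0,-1.95,100],[468,-215,-40,0,0,-2.1,100],[468,-215,-40,0,0,-2.25,100],[468,-215,-40,0,0,-2.4,100],[468,-215,-40,0,0,-2.55,100],[468,-215,-40,0,0,-2.61,100],[468,-215,-40,0,0,-2.61,100]]]'
python3 - <<'E'
from h import *
im=grab("wrist","pics/w1.png");np.save("w1.npy",im,allow_pickle=True);print(pose()[2]["qpos"].round(3))
E
```

```text
t: 2.25
ee_pos: [599.8, -165.1, 281.2]
orientation: [-0.126, -3.139, -0.0]
ft_force: [0.2, 0.3, 0.8]
width: 87.7
grasp_force: 0.0
[-0.288  0.378  1.601  0.     1.163 -1.776]
```

View pics/w1.png

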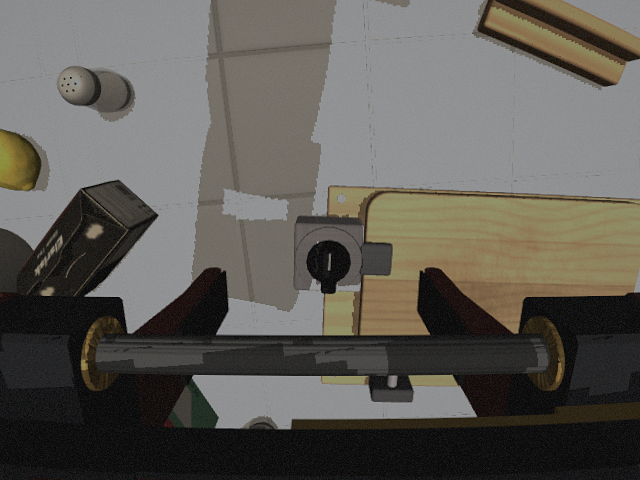

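Wrist view: the knob is around (329,265), the clamp block at about (295–362,217–290), and the board's near edge runs along row 193. The tea box is at the left, x<160.

Run:
```python
from h import *
im=np.load("w1.npy",allow_pickle=True).item();f=im["frame"]
a=cv2.convertScaleAbs(f[200:310,270:420],alpha=2.5)[:,:,::-1];w=cv2.resize(a,None,fx=4,fy=4,interpolation=cv2.INTER_CUBIC)
t=cv2.imread('pics/top0.png')[185:235,335:400];t=cv2.resize(cv2.convertScaleAbs(t,alpha=2.5),None,fx=8,fy=8,interpolation=cv2.INTER_CUBIC)[:,:]
w=cv2.resize(w,(600,440));t=cv2.resize(t,(200,154));c=np.zeros((600,600,3),np.uint8);c[:440]=w;c[440:594,:200]=t
cv2.imwrite("pics/c2.png",c)
```

```text
(no output)
```

View pics/c2.png

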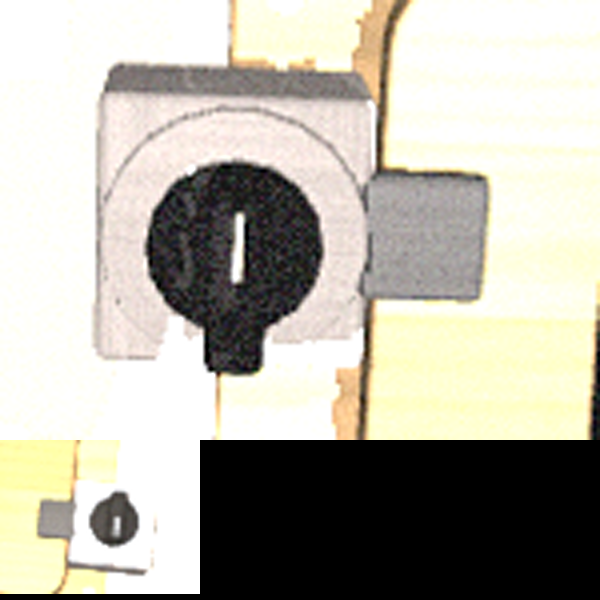

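Run:
```python
from h import *
im=np.load("w1.npy",allow_pickle=True).item()
t=grab("top");f=t["frame"][190:232,360:388].max(2).astype(int)
m=(f<45).astype(np.uint8);v,u=np.nonzero(m);print("top blob",u.min()+360,u.max()+360,v.min()+190,v.max()+190,u.mean()+360,v.mean()+190)
for z in(50,60,70,80,90):
    c=onz(im,328.75,261.5,z);l=onz(im,306.75,261.5,z);r=onz(im,350.75,261.5,z);b=onz(im,328.7,293.7,z+30)
    print(z,c.round(1),"dia",np.linalg.norm(l-r).round(1),"bar end",b.round(1),"barlen/2",np.linalg.norm((b-c)[:2]).round(1),np.round(proj(t,c),1), "line",onz(im,329.6,253,z+30)[:2].round(1),onz(im,329.2,270.8,z+30)[:2].round(1))
    print("   barw",np.linalg.norm(onz(im,321.3,288,z+30)-onz(im,336.2,288,z+30)).round(1))
# near-edge of board and tea box top corners
for p in((400,193),(630,201)): print("edge top",onz(im,*p,48).round(1))
for p in((118,181),(157,214)): print("tea",onz(im,*p,60).round(1))
```

```text
top blob 361 387 194 227 372.37254901960785 213.5686274509804
50 [ 654.  -164.2   50. ] dia 45.5 bar end [ 677.2 -166.4   80. ] barlen/2 23.2 [372.  210.3] line [ 636.  -162.4] [ 653.7 -164.2]
   barw 14.4
60 [ 650.8 -164.1   60. ] dia 44.3 bar end [ 673.  -166.2   90. ] barlen/2 22.3 [372.3 210.8] line [ 633.  -162.4] [ 650.2 -164. ]
   barw 14.0
70 [ 647.6 -164.    70. ] dia 43.1 bar end [ 668.8 -166.1  100. ] barlen/2 21.3 [372.6 211.3] line [ 630.  -162.3] [ 646.7 -163.9]
   barw 13.6
80 [ 644.3 -163.9   80. ] dia 41.9 bar end [ 664.6 -165.9  110. ] barlen/2 20.3 [372.9 211.8] line [ 627.  -162.3] [ 643.2 -163.8]
   barw 13.2
90 [ 641.1 -163.8   90. ] dia 40.6 bar end [ 660.4 -165.7  120. ] barlen/2 19.4 [373.2 212.3] line [ 624.  -162.2] [ 639.6 -163.7]
   barw 12.8
edge top [589.  -87.9  48. ]
edge top [614.8 155.8  48. ]
tea [ 552.9 -362.7   60. ]
tea [ 588.5 -329.5   60. ]
```

Run:
```python
from h import *
print(togo([649,-164,150],np.pi/2-.095))
```

```text
(array([-48.9,   5.1, 131.3]), [array([ 0.   , -0.   ,  0.012]), array([ 0.   ,  0.   , -3.129])])
```

```bash
python3 -m inch '[[[-30,3,30,0,0,0.01,100],[-49,5,70,0,0,0.01,100],[-49,5,110,0,0,0.01,100],[-49,5,130,0,0,0.01,100],[-49,5,130,0,0,0.01,100],[-49,5,130,0,0,0.01,100]]]'
python3 - <<'E'
from h import *
im=grab("wrist");np.save("w2.npy",im,allow_pickle=True)
cv2.imwrite("pics/w2.png",cv2.convertScaleAbs(im["frame"],alpha=1.6)[:,:,::-1]);print(pose()[:2])
E
```

```text
t: 2.95
ee_pos: [649.4, -164.2, 151.7]
orientation: [-0.144, -3.138, -0.0]
ft_force: [0.5, -0.4, 0.6]
width: 87.8
grasp_force: 0.0
(array([ 650.00220731, -164.35533731,  152.76906979]), Rotation.from_matrix(array([[-9.95817890e-01,  9.13414272e-02,  1.86354350e-03],
                            [ 9.13406446e-02,  9.95819580e-01, -5.01021432e-04],
                            [-1.90151711e-03, -3.28708841e-04, -9.99998138e-01]])))
```

View pics/w2.png

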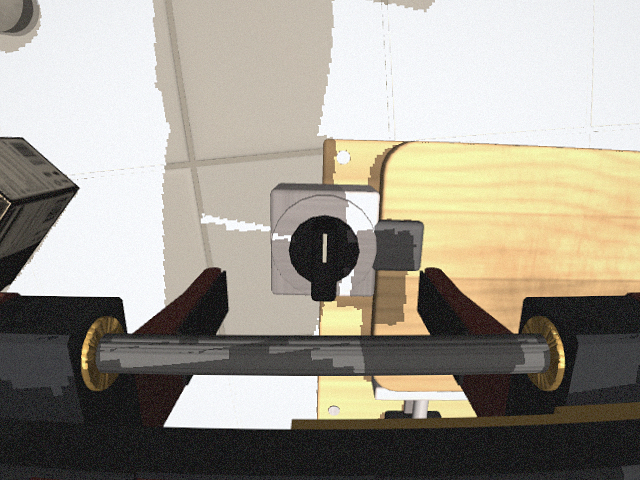

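Disc centre is about (324,249), with a diameter of about 70 px. The bar's far end is at (323.5,300).

Run:
```python
from h import *
a=np.load("w1.npy",allow_pickle=True).item();b=np.load("w2.npy",allow_pickle=True).item()
def tri(p,q):
    A=[];y=[]
    for im,x in((a,p),(b,q)):
        d=ray(im,*x);d/=np.linalg.norm(d);M=np.eye(3)-np.outer(d,d);A.append(M);y.append(M@im["c"])
    return np.linalg.lstsq(np.vstack(A),np.hstack(y),rcond=None)[0].round(1)
print("disc",tri((328.75,261.5),(324,249)),"barend",tri((328.7,293.7),(323.5,300)),"line",tri((329.6,253),(324.5,234)),tri((329.2,270.8),(324.5,262)))
for z in(55,60,65,70):
    c=onz(b,324,249,z);e=onz(b,323.5,300,z+30);print(z,c.round(1),np.linalg.norm(onz(b,289,249,z)-onz(b,359,249,z)).round(1),e.round(1),np.linalg.norm((e-c)[:2]).round(1),np.linalg.norm(onz(b,311,295,z+30)-onz(b,336,295,z+30)).round(1),onz(b,324.5,234,z+30)[:2],onz(b,324.5,262,z+30)[:2])
```

```text
disc [ 642.5 -163.8   85.5] barend [ 676.5 -166.7   80.5] line [ 630.9 -162.4   97. ] [ 637.2 -163.4  126.5]
55 [ 651.3 -164.4   55. ] 45.9 [ 674.1 -166.9   85. ] 23.0 14.8 [ 633.85024622 -162.64231094] [ 650.46910008 -164.14180303]
60 [ 649.8 -164.3   60. ] 45.0 [ 671.9 -166.7   90. ] 22.2 14.5 [ 632.62677533 -162.55078118] [ 648.84771655 -164.01437026]
65 [ 648.4 -164.2   65. ] 44.0 [ 669.7 -166.5   95. ] 21.4 14.1 [ 631.40330444 -162.45925142] [ 647.22633302 -163.88693749]
70 [ 646.9 -164.1   70. ] 43.1 [ 667.5 -166.3  100. ] 20.7 13.8 [ 630.17983356 -162.36772165] [ 645.6049495  -163.75950472]
```

```bash
python3 -m inch '[[[0,0,25,0,0,0,50],[0,0,45,0,0,0,50],[0.5,0,62,0,0,0.01,50],[0.5,0,62,0,0,0.01,50],[0.5,0,62,0,0,0.01,30],[0.5,0,62,0,0,0.01,0],[0.5,0,62,0,0,0.01,0],[0.5,0,62,0,0,0.01,0],[0.5,0,62,0,0,0.01,0]]]'
```

```text
t: 3.9
ee_pos: [649.8, -164.4, 91.1]
orientation: [0.158, 3.135, -0.001]
ft_force: [-0.7, -0.4, 6.6]
width: 19.3
grasp_force: 3.1
```

```bash
python3 -m inch '[[[0,0,0,0,0,0,0],[0,0,0,0,0,0,0],[0,0,0,0,0,0,0]]]'
python3 - <<'E'
from h import *
im=grab("wrist");cv2.imwrite("pics/w3.png",cv2.convertScaleAbs(im["frame"],alpha=1.6)[:,:,::-1]);o=pose()[2];print(o["qpos"],o["moment"],o["ee_pos"],o["ft_force"],o["width"])
E
```

```text
t: 4.2
ee_pos: [649.9, -163.5, 91.1]
orientation: [0.159, 3.135, 0.001]
ft_force: [0.5, 4.0, 6.8]
width: 13.9
grasp_force: 32.3
[-2.64796564e-01  6.68561551e-01  1.60409520e+00  1.53602172e-03
  8.66171245e-01 -1.73505447e+00] [ 0.66795786 -0.1901486  -0.28139729] [ 649.94727789 -163.55989082   91.07695081] [0.15081443 3.97012576 7.1574884 ] 13.950801737784847
```

View pics/w3.png

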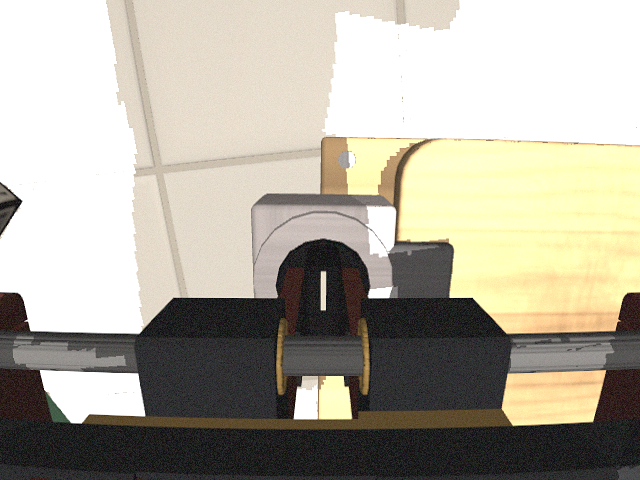

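The pads hold the bar squarely, but the fingertips lightly touch the disc. I'll lift 3 mm while turning.

```bash
python3 -m inch '[[[0,0,-3,0,0,0,0],[0,0,-3,0,0,0.1,0],[0,0,-3,0,0,0.2,0],[0,0,-3,0,0,0.3,0],[0,0,-3,0,0,0.4,0],[0,0,-3,0,0,0.5,0],[0,0,-3,0,0,0.6,0],[0,0,-3,0,0,0.7,0],[0,0,-3,0,0,0.8,0],[0,0,-3,0,0,0.9,0],[0,0,-3,0,0,1.0,0],[0,0,-3,0,0,1.1,0],[0,0,-3,0,0,1.2,0],[0,0,-3,0,0,1.3,0],[0,0,-3,0,0,1.37,0],[0,0,-3,0,0,1.37,0],[0,0,-3,0,0,1.37,0]]]'
python3 - <<'E'
from h import *
o=pose()[2];print(o["qpos"].round(3),o["moment"].round(3),o["grasp_force"])
E
```

```text
t: 5.95
ee_pos: [648.8, -164.5, 91.3]
orientation: [2.105, 2.331, -0.001]
ft_force: [5.1, -2.9, -12.8]
width: 14.1
grasp_force: 30.4
[-2.660e-01  6.680e-01  1.605e+00 -1.000e-03  8.680e-01 -3.670e-01] [-0.577 -1.018  0.299] 30.355661158100702
```

```bash
python3 -m inch '[[[0,0,0,0,0,0,60],[0,0,0,0,0,0,60],[0,0,0,0,0,0,60],[0,0,0,0,0,0,60],[0,0,-30,0,0,0,70],[0,0,-70,0,0,0,80],[0,0,-110,0,0,0,100],[0,0,-150,0,0,0,100],[0,0,-150,0,0,0,100],[0,0,-150,0,0,0,100]]]'
python3 - <<'E'
from h import *
im=grab("wrist");np.save("w4.npy",im,allow_pickle=True);print(im["c"])
u,v=proj(im,[648.4,-164.3,95]);print(u,v);u,v=int(u),int(v)
g=im["frame"].max(2);s=g[v-60:v+60,u-60:u+60]
n,l,st,ce=cv2.connectedComponentsWithStats((s<60).astype(np.uint8));
for i in range(1,n):
    if st[i,4]>200: print(st[i],ce[i]+[u-60,v-60])
n,l,st,ce=cv2.connectedComponentsWithStats((s>110).astype(np.uint8))
for i in range(1,n):
    if 8<st[i,4]<150: 
        y,x=np.nonzero(l==i);r=cv2.fitLine(np.c_[x,y].astype(np.float32),2,0,.01,.01).ravel();c=ce[i]+[u-60,v-60]
        a=onz(im,*(c-6*r[:2]),95);b=onz(im,*(c+6*r[:2]),95);print("marker",st[i],c,a.round(1),b.round(1),np.arctan2(*(b-a)[[1,0]]))
E
```

```text
t: 6.95
ee_pos: [649.0, -164.1, 243.7]
orientation: [2.106, 2.328, 0.002]
ft_force: [-0.0, 1.0, 0.3]
width: 87.0
grasp_force: 0.0
[641.39227173 -98.76113096 385.73982289]
321.67222114660535 226.8447792178305
[  35   29   52   59 2074] [321.66248795 222.18370299]
marker [35  0 17  3 40] [305.525 166.825] [ 627.  -119.2   95. ] [ 636.1 -118.9   95. ] 0.03729454305254176
marker [60 39  2 20 40] [321.5 214.5] [ 646.8 -149.8   95. ] [ 647.8 -159.2   95. ] -1.4709526449207537
```

Run:
```python
from h import *
print(togo([450,70,255],-.38))
```

```text
(array([ 252.5, -173.8,  -12.8]), [array([-0.  , -0.  ,  0.48]), array([ 0.000e+00, -1.000e-03, -2.662e+00])])
```

```bash
python3 -m inch '[[[40,-28,-13,0,0,0.1,100],[80,-55,-13,0,0,0.2,100],[120,-83,-13,0,0,0.3,100],[160,-110,-13,0,0,0.4,100],[200,-138,-13,0,0,0.48,100],[235,-162,-13,0,0,0.48,100],[252,-174,-13,0,0,0.48,100],[252,-174,-13,0,0,0.48,100],[252,-174,-13,0,0,0.48,100]]]'
python3 - <<'E'
from h import *
im=grab("wrist");np.save("w5.npy",im,allow_pickle=True)
cv2.imwrite("pics/w5.png",cv2.convertScaleAbs(im["frame"],alpha=1.5)[:,:,::-1])
E
```

```text
t: 7.9
ee_pos: [450.1, 69.3, 254.5]
orientation: [-2.6, -1.763, 0.002]
ft_force: [-0.1, 0.4, 0.2]
width: 87.9
grasp_force: 0.0
```

View pics/w5.png

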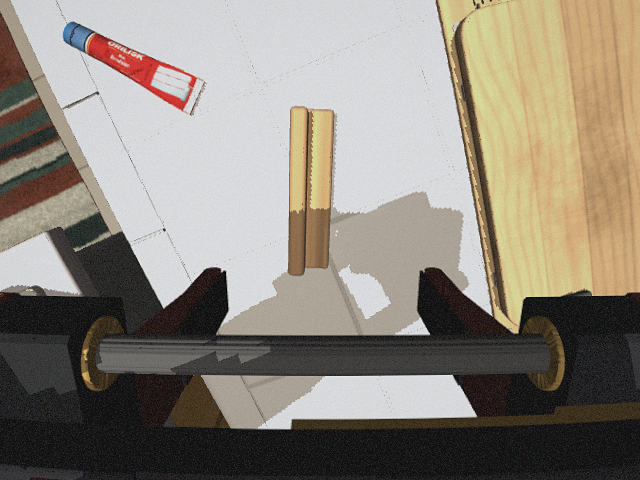

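The strip lies upright in view: the rib top spans columns 290–307 and rows 107–274, and the flange's right edge is at about 334–328. The board's near edge runs from (460,50) to (497,300).

Run:
```python
from h import *
im=np.load("w5.npy",allow_pickle=True).item();f=im["frame"].astype(int)
hsv=cv2.cvtColor(im["frame"],cv2.COLOR_RGB2HSV)
m=((hsv[:,:,1]>75)&(hsv[:,:,0]<35)).astype(np.uint8)
n,l,st,ce=cv2.connectedComponentsWithStats(m);i=l[150,298];print(st[i]);s=l==i
def fit(pts): return cv2.fitLine(np.array(pts,np.float32),cv2.DIST_HUBER,0,.01,.01).ravel()
L=[(np.nonzero(s[v])[0].min(),v+.5) for v in range(118,262)]
Rr=[(np.nonzero(s[v])[0].max()+1,v+.5) for v in range(118,262)]
# dark groove line (rib right edge)
gr=f.sum(2);G=[(300+np.argmin(gr[v,300:318])+.5,v+.5) for v in range(118,262)]
def line(pts,z):
    vx,vy,x,y=fit(pts);P=[onz(im,x+(v-y)*vx/vy,v,z) for v in(107.,275.)];d=P[0]-P[1];return P,np.arctan2(-d[0],d[1])
for n_,p,z in(("ribL",L,48),("flangeR",Rr,22),("groove",G,48)):
    P,a=line(p,z);print(n_,P[0].round(1),P[1].round(1),"yaw",a.round(4))
cols=range(293,305);V=[(np.nonzero(s[:,u])[0].min(),np.nonzero(s[:,u])[0].max()+1) for u in cols];print(V[::3])
a=onz(im,298.5,np.median([x[0] for x in V]),48);b=onz(im,297,np.median([x[1] for x in V]),48)
print("rib ends",a.round(1),b.round(1),"len",np.linalg.norm(a-b),"mid",(a+b)/2)
# width
P,yaw=line(L,48);Q,_=line(Rr,22);x=np.array([np.cos(yaw),np.sin(yaw),0]);print("x extents from rib mid",(P[0]-(a+b)/2)@x,(P[1]-(a+b)/2)@x,(Q[0]-(a+b)/2)@x,(Q[1]-(a+b)/2)@x)
Q2,_=line(G,48);print((Q2[0]-(a+b)/2)@x)
# board edge: left boundary of orange/wood on board, dark side
for v in range(60,290,30): print(v,[tuple(hsv[v,u]) [1:] for u in range(440,500,4)]) if v in(120,210) else 0
```

```text
[ 288  107   46  169 6695]
ribL [459.  167.9  48. ] [396.8  24.4  48. ] yaw -0.4092
flangeR [496.3 155.4  22. ] [429.2   1.3  22. ] yaw -0.4105
groove [473.7 162.   48. ] [411.   18.7  48. ] yaw -0.4129
[(np.int64(107), np.int64(275)), (np.int64(107), np.int64(275)), (np.int64(107), np.int64(275)), (np.int64(107), np.int64(275))]
rib ends [465.7 165.2  48. ] [404.4  21.3  48. ] len 156.40741272915173 mid [435.05536015  93.29266558  48.        ]
x extents from rib mid -7.690374938956979 -7.690374938956974 31.504575714806553 31.279911610214082
8.13656146658281
120 [(np.uint8(7), np.uint8(148)), (np.uint8(9), np.uint8(148)), (np.uint8(3), np.uint8(148)), (np.uint8(9), np.uint8(148)), (np.uint8(4), np.uint8(145)), (np.uint8(107), np.uint8(62)), (np.uint8(94), np.uint8(127)), (np.uint8(106), np.uint8(96)), (np.uint8(122), np.uint8(48)), (np.uint8(103), np.uint8(104)), (np.uint8(83), np.uint8(141)), (np.uint8(86), np.uint8(146)), (np.uint8(78), np.uint8(143)), (np.uint8(88), np.uint8(145)), (np.uint8(80), np.uint8(141))]
210 [(np.uint8(29), np.uint8(114)), (np.uint8(25), np.uint8(112)), (np.uint8(34), np.uint8(113)), (np.uint8(6), np.uint8(135)), (np.uint8(10), np.uint8(134)), (np.uint8(7), np.uint8(152)), (np.uint8(3), np.uint8(146)), (np.uint8(5), np.uint8(146)), (np.uint8(5), np.uint8(146)), (np.uint8(101), np.uint8(58)), (np.uint8(88), np.uint8(130)), (np.uint8(110), np.uint8(88)), (np.uint8(112), np.uint8(48)), (np.uint8(104), np.uint8(128)), (np.uint8(72), np.uint8(145))]
```

Run:
```python
from h import *
a=np.load("w5.npy",allow_pickle=True).item()["frame"];b=np.load("w1.npy",allow_pickle=True).item()["frame"];t=grab("top");np.save("t1.npy",t,allow_pickle=True);t=t["frame"]
up=lambda x,k,g:cv2.resize(cv2.convertScaleAbs(x,alpha=g),None,fx=k,fy=k,interpolation=cv2.INTER_NEAREST)
c=np.zeros((600,800,3),np.uint8)
c[:300,:400]=up(a[130:180,440:507],6,1.5)[:300,:400]   # u=440+x/6 v=130+y/6
c[:300,400:800]=up(b[170:220,420:487],6,1.8)[:300,:400]  # u=420+(x-400)/6 v=170+y/6
c[300:600,:400]=up(t[145:245,232:365],3,1.6)[:300,:399][:, :] if 0 else cv2.resize(up(t[145:245,232:365],3,1.6),(400,300))
c[300:600,400:800]=up(t[205:245,230:284],7.5,1.6)[:300,:400]  # u=230+(x-400)/7.5 v=205+(y-300)/7.5
cv2.imwrite("pics/c3.png",c[:,:,::-1])
```

```text
(no output)
```

View pics/c3.png

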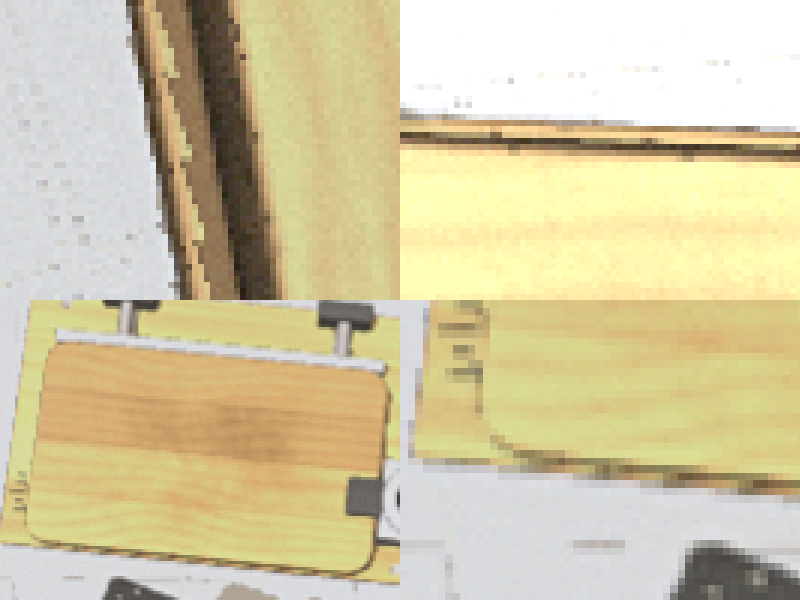

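Crop: in w5 the board's dark side face spans u≈471.7–480 at v=130 and u≈480–486 at v=180. In the top view the board's ends are at about (241,218) on the left and (361,178) on the right.

Run:
```python
from h import *
w5,w1,t=[np.load(n,allow_pickle=True).item() for n in("w5.npy","w1.npy","t1.npy")]
def edge(im,col,thr,rows,lo,hi,flip): pass
print("w5 bottom z26",onz(w5,471.7,130,26).round(1),onz(w5,480,180,26).round(1))
print("w5 top z47",onz(w5,480.3,130,47).round(1),onz(w5,486.5,180,47).round(1))
# long lines, top edge: brightest step right of dark face
for nm,im,z in(("w5",w5,47),):
    g=im["frame"].astype(float).sum(2);g=cv2.GaussianBlur(g,(5,5),1);P=[]
    for v in range(60,290,2):
        u0=int(480+(v-130)*.135);d=np.diff(g[v,u0-7:u0+9]);P.append((u0-7+np.argmax(d)+1,v+.5))
    vx,vy,x,y=cv2.fitLine(np.array(P,np.float32),cv2.DIST_HUBER,0,.01,.01).ravel()
    A,B=[onz(im,x+(v-y)*vx/vy,v,z) for v in(60,290)];print(nm,A.round(1),B.round(1),np.arctan2(-(A-B)[0],(A-B)[1]))
g=cv2.GaussianBlur(w1["frame"].astype(float).sum(2),(5,5),1);P=[]
for u in range(400,636,3):
    v0=int(194+(u-450)*.04);d=np.diff(g[v0-5:v0+7,u]);P.append((u+.5,v0-5+np.argmax(d)+1))
vx,vy,x,y=cv2.fitLine(np.array(P,np.float32),cv2.DIST_HUBER,0,.01,.01).ravel()
A,B=[onz(w1,u,y+(u-x)*vy/vx,47) for u in(630,400)];print("w1",A.round(1),B.round(1),np.arctan2(-(A-B)[0],(A-B)[1]))
# board ends in the top image
yaw=-.1;xa=np.array([np.cos(yaw),np.sin(yaw),0]);ya=np.array([-np.sin(yaw),np.cos(yaw),0])
for p in((240.9,218),(242,211.7),(361,178)): q=onz(t,*p,48);print("end",q.round(1),"along y:",q@ya, "x", q@xa)
# wrist w5: right end of board? wrist w1/w2 right end side at clamp
b=np.load("w2.npy",allow_pickle=True).item();q=onz(b,382,200,46);print("w2 right end",q.round(1),q@ya)
```

```text
w5 bottom z26 [611.4  87.9  26. ] [605.3  39.   26. ]
w5 top z47 [611.   87.5  47. ] [603.7  41.9  47. ]
w5 [617.1 149.   47. ] [591.9 -71.6  47. ] -0.11395946089335056
w1 [617.8 157.   47. ] [589.5 -87.8  47. ] -0.11538807887565541
end [637.9 185.5  48. ] along y: 248.24003057224118 x 616.2275234474846
end [655.  182.8  48. ] along y: 247.2569299087028 x 633.48921089244
end [ 743.1 -136.8   48. ] along y: -61.96111722778262 x 753.0200364931679
w2 right end [ 623.8 -123.5   46. ] -60.574495162785105
```

Board yaw is about -0.113 and its edge middle is near (603.8, 33.9). The two end measurements give a board length of about 309 mm against the 310 given. The rib middle is near (435.3, 93.3) at yaw -0.41.

Run:
```python
from h import *
print(togo([435.3,93.3,44],-.41))
```

```text
(array([ 17.2, -23.4, 210.8]), [array([-0.001,  0.001,  0.029]), array([-1.000e-03, -1.000e-03, -3.112e+00])])
```

```bash
python3 -m inch '[[[17,-23.5,30,0,0,0.03,100],[17,-23.5,70,0,0,0.03,100],[17,-23.5,110,0,0,0.03,100],[17,-23.5,145,0,0,0.03,100],[17,-23.5,170,0,0,0.03,100],[17,-23.5,190,0,0,0.03,100],[17,-23.5,203,0,0,0.03,100],[17,-23.5,210,0,0,0.03,100],[17,-23.5,210,0,0,0.03,100],[17,-23.5,210,0,0,0.03,100]]]'
python3 - <<'E'
from h import *
print(togo([435.3,93.3,44],-.41))
E
```

```text
t: 9.0
ee_pos: [435.4, 93.5, 45.5]
orientation: [2.628, 1.722, 0.0]
ft_force: [-1.8, 1.3, 0.4]
width: 88.1
grasp_force: 0.0
(array([-0.2,  0. ,  1.5]), [array([ 0.   , -0.   , -0.001]), array([-0.   , -0.   ,  3.141])])
```

```bash
python3 -m inch '[[[0,0,1.5,0,0,0,60],[0,0,1.5,0,0,0,40],[0,0,1.5,0,0,0,25],[0,0,1.5,0,0,0,0],[0,0,1.5,0,0,0,0],[0,0,1.5,0,0,0,0],[0,0,1.5,0,0,0,0],[0,0,1.5,0,0,0,0],[0,0,1.5,0,0,0,0],[0,0,1.5,0,0,0,0],[0,0,1.5,0,0,0,0],[0,0,1.5,0,0,0,0]]]'
python3 - <<'E'
from h import *
c,r,o=pose();print(c,o["grasp_force"],o["moment"].round(2))
E
```

```text
t: 10.2
ee_pos: [434.7, 93.8, 43.9]
orientation: [-2.627, -1.723, 0.0]
ft_force: [-0.1, 1.0, 0.0]
width: 16.0
grasp_force: 30.0
[434.74512012  93.82767342  43.85143805] 29.99996066093445 [ 0.03 -0.02 -0.01]
```

Run:
```python
from h import *
print(togo([547.2,40.3,70],-.113))
```

```text
(array([ -4.3, 124.5, -26.2]), [array([-0.   ,  0.   , -0.297]), array([0.   , 0.   , 2.845])])
```

```bash
python3 -m inch '[[[0,0,-10,0,0,0,0],[0,0,-26,0,0,0,0],[0,20,-30,0,0,-0.05,0],[-1,40,-30,0,0,-0.1,0],[-2,60,-30,0,0,-0.15,0],[-3,80,-30,0,0,-0.2,0],[-3,95,-30,0,0,-0.25,0],[-4,110,-28,0,0,-0.3,0],[-4,120,-26,0,0,-0.3,0],[-4,124,-26,0,0,-0.3,0],[-4,124,-26,0,0,-0.3,0],[-4,124,-26,0,0,-0.3,0]]]'
python3 - <<'E'
from h import *
c,r,o=pose();print(c,r.as_euler('xyz').round(4),o["grasp_force"],o["ft_force"],togo([571.5,37.5,70],-.113))
im=grab("wrist");np.save("w6.npy",im,allow_pickle=True)
cv2.imwrite("pics/w6.png",cv2.convertScaleAbs(im["frame"],alpha=1.6)[:,:,::-1])
E
```

```text
t: 11.4
ee_pos: [546.3, 40.9, 69.9]
orientation: [-2.34, -2.095, 0.001]
ft_force: [0.5, 0.8, -2.3]
width: 15.7
grasp_force: 30.0
[546.25077843  40.90569426  69.85382922] [-3.1407e+00  1.0000e-04  1.4603e+00] 29.999721944332123 [ 0.49566605  0.84559543 -2.29912054] (array([-0.6, 25.5, -0.2]), [array([-0.001,  0.   ,  0.003]), array([-0.000e+00, -1.000e-03, -3.139e+00])])
```

View pics/w6.png

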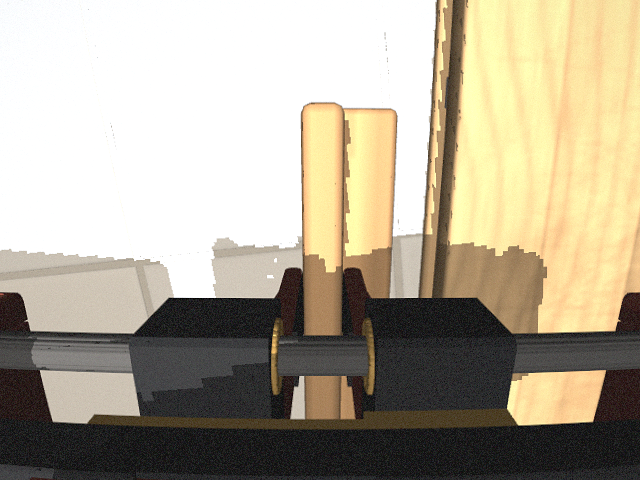

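The held strip (flange edge at u≈395) runs nearly parallel to the board's edge (u≈447–465). I'll measure the gap and angle numerically.

```bash
cat > m.py <<'E'
from h import *
def meas(im,zo=0,rows=range(125,225,2)):
    hsv=cv2.cvtColor(im["frame"],cv2.COLOR_RGB2HSV);wood=((hsv[:,:,1]>70)&(hsv[:,:,0]<35)).astype(np.uint8)
    g=cv2.GaussianBlur(im["frame"].astype(float).sum(2),(5,5),1);F=[];B=[]
    n,l,st,_=cv2.connectedComponentsWithStats(wood);s=l==l[150,320]
    for v in rows:
        F.append((np.nonzero(s[v,:420])[0].max()+1,v+.5))
        d=np.diff(g[v,440:480]);k=np.argmin(g[v,440:480]);B.append((440+k+np.argmax(d[k:k+10])+1,v+.5))
    top=np.nonzero(s[:,318])[0].min();return F,B,top
def ang(im,P,z):
    vx,vy,x,y=cv2.fitLine(np.array(P,np.float32),cv2.DIST_HUBER,0,.01,.01).ravel()
    A,C=[onz(im,x+(v-y)*vx/vy,v,z) for v in(125,225)];return A,C,np.arctan2(-(A-C)[0],(A-C)[1])
E
python3 - <<'E'
from m import *
im=np.load("w6.npy",allow_pickle=True).item();F,B,top=meas(im)
A,C,a=ang(im,F,48);D,E,b=ang(im,B,47.5);print("strip",A.round(1),C.round(1),a,"board",D.round(1),E.round(1),b)
xa=np.array([np.cos(b),np.sin(b),0]);print("gap",(D-A)@xa,(E-C)@xa)
q=onz(im,323,top,74);c=np.array([546.25,40.9,70]);print("rib end from TCP",q-c,np.linalg.norm((q-c)[:2]), "face-TCP",(A-c)@xa,(C-c)@xa)
E
```

```text
strip [584.9 109.3  48. ] [580.1  66.7  48. ] -0.1117534922363583 board [610.5 106.8  47.5] [605.9  63.8  47.5] -0.10776337017617371
gap 25.714837811404905 25.886083313693913
rib end from TCP [ 8.53347637 78.07821018  4.        ] 78.54315453294012 face-TCP 31.085758061216502 30.9145125589275
```

```bash
python3 -m inch '[[[0,8,0,0,0,0,0],[0,15,0,0,0,0,0],[0,20,0,0,0,0,0],[0,23,0,0,0,0,0],[0,26,0,0,0,0,0],[0,29,0,0,0,0,0],[0,32,0,0,0,0,0],[0,34,0,0,0,0,0],[0,36,0,0,0,0,0],[0,36,0,0,0,0,0],[0,36,0,0,0,0,0],[0,36,0,0,0,0,0]]]'
cat > s.py <<'E'
from m import *
c,r,o=pose();print("tcp",c.round(1),"ft",o["ft_force"].round(1),"mom",o["moment"].round(2),"grip",o["grasp_force"],o["width"])
xa=np.array([np.cos(-.113),np.sin(-.113),0]);ya=np.array([-xa[1],xa[0],0])
print("x' past contact",(c-[603.8,33.9,37])@xa+32,"y' off",(c-[603.8,33.9,37])@ya,"Fx'",o["ft_force"]@xa)
E
python3 s.py
```

```text
t: 12.65
ee_pos: [579.7, 37.0, 69.1]
orientation: [-2.338, -2.092, 0.007]
ft_force: [-7.3, 1.3, 2.1]
width: 15.7
grasp_force: 30.0
tcp [579.7  37.   69.1] ft [-7.3  1.3  2.1] mom [ 0.29  1.27 -0.31] grip 30.016597509384155 15.708342834609816
x' past contact 7.73752788330636 y' off 0.3276258437653503 Fx' -7.364229532807019
```

```bash
python3 -m inch '[[[0,2,-0.8,0,0,0,0],[0,4,-0.8,0,0,0,0],[0,6,-0.8,0,0,0,0],[0,8,-0.8,0,0,0,0],[0,9.5,-0.8,0,0,0,0],[0,10.5,-0.8,0,0,0,0],[0,10.5,-0.8,0,0,0,0],[0,10.5,-0.8,0,0,0,0],[0,10.5,-0.8,0,0,0,0],[0,10.5,-0.8,0,0,0,0]]]'
cat >> s.py <<'E'
print("tool z axis",r.as_matrix()[:,2].round(4),"closing yaw",np.arctan2(*r.as_matrix()[[1,0],1]).round(4))
im=grab("wrist");np.save("w7.npy",im,allow_pickle=True)
g=cv2.convertScaleAbs(im["frame"],alpha=1.0).astype(int)
for v in(130,160,190,210): print(v,g[v,296:312].sum(1).tolist(),"|",g[v,380:412].sum(1).tolist())
hsv=cv2.cvtColor(im["frame"],cv2.COLOR_RGB2HSV);w=(hsv[:,:,1]>70)&(hsv[:,:,0]<35);print("rib end rows",[int(np.nonzero(w[:,u])[0].min()) for u in(310,318,325,332)])
E
python3 s.py
```

```text
t: 13.65
ee_pos: [588.2, 36.0, 69.3]
orientation: [-2.335, -2.09, 0.012]
ft_force: [-11.9, 2.8, 2.6]
width: 15.6
grasp_force: 30.0
tcp [588.2  36.   69.3] ft [-11.9   2.8   2.6] mom [ 0.4   2.06 -0.28] grip 30.016500055789948 15.5744044453193
x' past contact 16.252104219045798 y' off 0.2784688955425914 Fx' -12.175013185534795
tool z axis [-1.070e-02  4.000e-04 -9.999e-01] closing yaw -0.1107
130 [501, 490, 486, 490, 503, 413, 173, 252, 351, 359, 373, 376, 390, 396, 403, 407] | [379, 391, 391, 384, 381, 393, 387, 388, 390, 380, 388, 389, 374, 339, 317, 295, 255, 158, 208, 306, 243, 375, 411, 406, 410, 419, 419, 416, 425, 424, 424, 436]
160 [492, 486, 485, 488, 494, 507, 156, 247, 334, 356, 375, 377, 380, 386, 394, 415] | [386, 380, 382, 390, 398, 393, 384, 381, 391, 387, 384, 361, 347, 304, 280, 215, 174, 268, 260, 319, 400, 414, 411, 423, 424, 425, 429, 429, 432, 419, 417, 421]
190 [490, 491, 491, 487, 501, 498, 227, 221, 308, 357, 370, 388, 391, 389, 390, 404] | [386, 385, 378, 382, 391, 383, 384, 381, 383, 367, 361, 332, 293, 266, 177, 192, 244, 279, 403, 418, 440, 437, 443, 439, 443, 431, 443, 423, 441, 425, 408, 419]
210 [500, 489, 488, 488, 497, 485, 294, 213, 294, 363, 367, 373, 381, 388, 386, 404] | [372, 376, 375, 379, 380, 391, 391, 374, 372, 369, 331, 304, 258, 172, 180, 289, 357, 414, 423, 412, 426, 436, 429, 439, 430, 436, 438, 431, 427, 434, 432, 423]
rib end rows [104, 103, 103, 103]
```

```bash
python3 -m inch '[[[0,-0.1,-0.4,-0.005,0,0,0],[0,-0.3,-0.9,-0.011,0,0,0],[0,-0.3,-0.9,-0.011,0,0,0],[0,-0.3,-0.9,-0.011,0,0,0],[0,-0.3,-0.9,-0.011,0,0,0],[0,-0.3,-0.9,-0.011,0,0,0],[0,-0.3,-0.9,-0.011,0,0,0],[0,-0.3,-0.9,-0.011,0,0,0]]]'; python3 s.py
python3 - <<'E'
from m import *
t=grab("top");xa=np.array([np.cos(-.113),np.sin(-.113),0]);print(proj(t,[603.8,33.9,48]))
E
```

```text
t: 14.5
ee_pos: [586.9, 36.0, 69.2]
orientation: [-2.34, -2.095, 0.003]
ft_force: [-11.3, 3.1, -4.3]
width: 15.8
grasp_force: 30.0
tcp [586.9  36.   69.2] ft [-11.3   3.1  -4.3] mom [ 0.59  2.21 -0.24] grip 30.022006630897522 15.774151110450395
x' past contact 14.951048055483064 y' off 0.22504840577455337 Fx' -11.578099854742407
tool z axis [-2.e-03 -8.e-04 -1.e+00] closing yaw -0.1108
130 [488, 481, 490, 493, 501, 423, 181, 253, 340, 364, 372, 380, 396, 393, 398, 415] | [382, 385, 389, 386, 386, 385, 397, 376, 379, 386, 386, 382, 366, 346, 309, 299, 226, 157, 226, 309, 352, 399, 419, 406, 408, 415, 421, 415, 409, 420, 425, 435]
160 [480, 479, 493, 495, 493, 506, 154, 196, 342, 357, 367, 384, 387, 384, 401, 402] | [386, 378, 389, 383, 384, 391, 395, 391, 380, 386, 381, 367, 333, 317, 272, 216, 151, 283, 342, 386, 411, 426, 413, 418, 420, 422, 423, 429, 423, 424, 426, 413]
190 [491, 488, 478, 490, 500, 505, 224, 221, 303, 360, 368, 378, 384, 389, 403, 411] | [387, 374, 387, 383, 377, 392, 381, 381, 389, 371, 357, 326, 299, 250, 158, 220, 291, 354, 398, 401, 437, 435, 439, 437, 430, 430, 427, 431, 436, 426, 422, 426]
210 [496, 488, 495, 488, 492, 494, 316, 214, 301, 356, 369, 378, 382, 390, 404, 397] | [381, 388, 382, 383, 382, 382, 387, 386, 380, 355, 325, 300, 255, 170, 212, 257, 277, 412, 421, 426, 435, 431, 433, 436, 449, 437, 435, 426, 434, 429, 431, 423]
rib end rows [103, 103, 103, 103]
(np.float64(297.51474576655903), np.float64(229.98138044420665))
```

```bash
python3 -m inch '[[[0,0.2,-0.5,0,0,0,0],[0,0.5,-1.2,-0.002,0,0,0],[0,0.5,-1.2,-0.002,0,0,0],[0,0.5,-1.2,-0.002,0,0,0],[0,0.5,-1.2,-0.002,0,0,0],[0,0.5,-1.2,-0.002,0,0,0],[0,0.5,-1.2,-0.002,0,0,0],[0,0.5,-1.2,-0.002,0,0,0],[0,0.5,-1.2,-0.002,0,0,0],[0,0.5,-1.2,-0.002,0,0,0]]]'; python3 s.py | grep -v "\["; python3 s.py | head -4
```

```text
t: 15.6
ee_pos: [586.8, 35.9, 69.9]
orientation: [-2.341, -2.095, 0.003]
ft_force: [-12.3, 2.6, -6.5]
width: 16.1
grasp_force: 30.0
x' past contact 14.88118958050098 y' off 0.11463702851935231 Fx' -12.502557828697055
tcp [586.8  35.9  69.9] ft [-11.4   3.1  -6.7] mom [ 0.51  2.33 -0.24] grip 30.026651322841644 15.726037457856071
x' past contact 14.886211771662328 y' off 0.11260273267482221 Fx' -11.713422839886055
tool z axis [-0.0012 -0.0011 -1.    ] closing yaw -0.1107
130 [489, 494, 491, 486, 500, 416, 182, 250, 344, 356, 365, 379, 391, 390, 401, 404] | [379, 389, 383, 388, 385, 381, 392, 386, 388, 392, 378, 386, 369, 338, 321, 289, 214, 126, 262, 343, 388, 404, 401, 407, 417, 413, 415, 413, 424, 419, 446, 439]
```

The push is about 12 N, which puts the carriage at about 16 mm. The strip is level at the board's height, centred and steady, so I'm handing in.

```bash
python3 -c "
from workcell import ctrl;print(ctrl.close_job())"
```

```text
the job is handed in; nothing more can be done
None
```

I turned the knob past its detent to its end, and handed the job in with the strip gripped and pressed level and centred on the board's near edge at about 12 N, carriage about halfway in; grip was 30 N, the interface's fixed force, below the 40 N you gave as slip-safe, and I saw no slip.

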